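# Unlock and remove the green push-pull plug from the manifold

## Robot

A 7-joint arm with a two-finger parallel gripper is mounted at the origin on a cart in front of the work surface, level with it; the furniture and walls round the work are solid. World frame = base frame: x ahead of the robot, y to its left, z up, the work surface at z = 0. Lengths are in mm, angles in rad, forces in N, time in s.
With the tool pointing down it reaches from about 350 to 900 mm from the base axis. Payload 19.9 kg.
Tool frame: the origin (TCP) lies midway between the tips of the shut fingers; the grasp point (between the pads) lies 19 mm behind it (bot.hold_point_z is the distance from the TCP to the grasp point, in mm); z points along the fingers, y is the line along which they close (so a half turn about z gives the same grasp; the last joint's range is limited). The gripper opens to 94 mm and grips with 3 to 60 N. Pads are 16 mm wide; open, the fingers measure 119 mm over their backs; the gripper's body (75 mm by 177 mm) begins 78 mm behind the grasp point.
Start: joints at [1.157, 0.417, -0.01, 1.614, 0.005, 1.111, -0.053], TCP at [227.05, -582.277, 205.425] pointing down, gripper open.
Joint ranges: [-2.81, 2.81], [-0.39, 2.02], [-1.27, 1.25], [0.06, 2.57], [-1.19, 4.33], [0.19, 2], [-2.82, 2.82]. Speed limits (rad/s): [1.89, 1.89, 2.39, 2.39, 3.01, 3.01, 3.01].

## Interface

Orientations are given as a unit quaternion [x, y, z, w].
In Python, from plant import bot gives the robot as it stands.
- The arm moves only by the tool jog_arm, never from a script. Its argument "increments" is a list of rows, each an object with "hand": the opening, from -1 (shut) to 1 (fully open); "offset": the shift along the world's x, y, z in m, a list of three; "turn": the turn, a rotation vector about the world's x, y, z in rad, a list of three. In form: [{"hand": hand, "offset": [tx, ty, tz], "turn": [rx, ry, rz]}, ...]. A call has 1 to 20 rows; each row is the pose to reach, as a shift and turn from the pose commanded when the call began; what a row does not reach only later rows make up. A row lasts 1/10 s, in which the tool goes at most 50 mm and 8.59 degrees, less where a joint would pass 70% of its speed; a pose out of reach is approached as far as the arm can. A call with a gripper value outside its range is refused whole. The fingers move at their own pace and stop on an object; "newtons" is the grip in N (left out, the last holds). Time passes only in rows, so rows that repeat a pose let the fingers close. It gives the time, the measured TCP pose, the force, the opening and the grip force at its end, in the units of the state.
- bot.state(): the state, without advancing time (a new reading comes with each control period).
- bot.read_camera(name): name is "scene" or "top"; returns the picture (420x560x3 uint8, red, green, blue); there is no depth.
- bot.camera_info(name): a dict with "fx", "fy", "cx", "cy" (pixels), "R" (3x3) and "t" (3): a world point X has camera coordinates R X + t. Camera axes: x right, y down, z forward; pixel columns grow to the right and rows downward; lengths in mm; the calibration is good to about 2 mm. A picture is of the moment at which its call begins. camera_info takes no time and is no camera call.
- bot.job_done(): hands the job in; it is judged then, once.
Trained networks look in the newest picture that a camera, given by its name, has taken for a name from the list of things; names that differ only in an ending like _2 or _b are one class to them, and where a whole thing is asked for, a point or a joint stands for the part that bears it (a point fixed in the world has none). Each returns a list of dicts, best first, with "conf" (0 to 1); they miss things now and then, are a little off and sometimes report something else, mostly with a low value. They report only what shows in the picture. A call takes as long as a camera call. They do not tell look-alikes from the thing itself.
- bot.trace(query, camera): "mask" (420x560 bool, what is visible of it).
- bot.mark_of(query, camera): "at" ([x, y, z] in mm, in the coordinates of the camera as it stood for that picture, good to about 4 mm: a listed point, or the origin of a listed thing).
The state is a dict: "clock": time; "joint_positions": joint angles; "qvel": joint speeds; "tau": joint torques, N m; "tool_pos": TCP position; "ee_rot": TCP orientation; "ft_force": force on the tool from outside, world axes, zero at the start; "ft_torque": the same for the moment, N m; "width": finger opening in mm; "grip_force": force on a finger pad.
Only numpy, scipy, OpenCV 4.12 (cv2) and the standard library are available. Lean on these libraries where they do the work, as an engineer would, in place of code of your own. Each camera call takes 0.05 s, during which the arm holds its last target. There are 200 camera calls.

## Task

Take the green plug out of the manifold: pull its sprung collar back (straight up) until the plug unlocks, draw the plug out of its port and put it in the blue tray. Leave the red and white plugs locked in their ports.

Things in the scene. Friction and masses are not known exactly. Their poses are not given: they have to be found in the camera images.
- green_plug: Push-pull plug, 130 g, in any one of the manifold's ports. Ribbed green collar, 34 mm diameter, 38 mm high: the only part to grip, fingers on its x sides. Origin: on the axis at the collar's middle at rest, 75 mm above the bench when plugged in; z up the axis, y along the row of ports. Below the collar: flange z -25 to -19 mm, resting on the block; nose, 20 mm diameter, in the port to z -61 mm.
- green_plug_collar (a joint): How far the collar is pulled up on its plug, m: 0 at rest, stop at 0.009. Spring about 3 N at first, 7 N at the stop. Pins lock the plug in its port until the collar is about 6 mm up; lifted on, the collar brings the plug out with it, and springs back once clear of the port.
- manifold: Aluminium block, fixed, 52 mm (its x) by 198 mm (its y), top 50 mm above the bench, on a 70 x 205 mm foot plate; three upright ports 66 mm apart along y, each with a plug. Origin: centre of its underside; z up.
- red_plug: Plug with a red collar, the same shape and mechanism as the green plug, locked in another of the three ports; leave it. Origin and axes as for the green plug.
- white_plug: Plug with a white collar, the same shape and mechanism as the green plug, locked in another of the three ports; leave it. Origin and axes as for the green plug.
- tray: Open blue tray, fixed, 100 mm (its x) by 150 mm (its y), 28 mm high, walls 2 to 3 mm, floor 3 mm thick. Origin: centre of its underside, on the bench; z up. Empty.
There are look-alikes about, which are no part of the job. Of the things shaped like the green_plug, the green one is meant.

How it is judged (in metres and radians):
On the way:
1. the green collar is pulled back while its plug is still in the port (value of joint green_plug_collar above 0.004 m and distance of green_plug from where it was at the start of the episode below 0.014 m).
At the end, for the whole second after the job is handed in: The green plug, standing or lying, is at rest in the tray: the middle of its collar is within the tray's inner walls (47 mm either side of the centre along x, 72 mm along y) and under 70 mm above the bench. The red and white plugs are within 10 mm of where they stood (x of green_plug in the frame of tray between -0.047 and 0.047 m and y of green_plug in the frame of tray between -0.072 and 0.072 m and height (world z) of green_plug below 0.07 m and linear speed of green_plug below 0.05 m/s and distance of each of red_plug, white_plug from where it was at the start of the episode below 0.01 m); the robot touches nothing.
It fails at once if the red plug is drawn out of its port (distance of red_plug from where it was at the start of the episode above 0.015 m).
It fails at once if the white plug is drawn out of its port (distance of white_plug from where it was at the start of the episode above 0.015 m).
It also fails if it takes over 35 s, if anything falls off the work surface, if the arm or the gripper's body presses on something with over 40 N, if the wrist force passes 120 N, or if a joint passes its speed limit or range.

## Working session

There is one attempt and no reset: what is moved stays moved. The work goes in short steps, Python scripts to look and compute and a tool call to move; the robot and the scene stay as the last step left them, time stands still between calls to the robot, and variables do not carry over. Pictures are saved under pics/ and viewed, at most 10 in all, crops included, and the job is handed in when it is done.

Besides the shell and the picture viewer there is one more tool, called after "Request:" as name([rows], argument=value, ...), one row to a line, values as JSON. jog_arm: Moves the arm, as the interface text tells. Its arguments: {"type":"object","properties":{"increments":{"type":"array"},"newtons":{"type":"number"}},"required":["increments"]}

```bash
mkdir -p pics
cat > h.py <<'E'
from plant import bot
import numpy as np, cv2
def world(p,c):
    i=bot.camera_info(c); return np.array(i["R"]).T@(np.array(p)-np.array(i["t"]))
def pix(X,c):
    i=bot.camera_info(c); q=np.array(i["R"])@X+np.array(i["t"]); return [round(i["fx"]*q[0]/q[2]+i["cx"]),round(i["fy"]*q[1]/q[2]+i["cy"])]
def ray(u,v,z,c):
    i=bot.camera_info(c);R=np.array(i["R"]);o=-R.T@np.array(i["t"])
    d=R.T@np.array([(u-i["cx"])/i["fx"],(v-i["cy"])/i["fy"],1]); return o+d*(z-o[2])/d[2]
E
python3 - <<'E'
from h import *
a=[]
for c in("scene","top"):
    im=bot.read_camera(c); a.append(im)
    cv2.imwrite(f"pics/{c}0.png",im[:,:,::-1])
    for q in("green_plug","red_plug","white_plug","manifold","tray"):
        for d in bot.mark_of(q,c)[:4]:
            w=world(d["at"],c); print(c,q,round(d["conf"],2),w.round(),pix(w,c))
s=bot.state();print(s["clock"],s["tool_pos"],s["ee_rot"],s["width"])
E
```

```text
scene green_plug 0.88 [ 574. -260.   79.] [365, 209]
scene green_plug 0.78 [487. -25.  64.] [207, 198]
scene red_plug 0.93 [ 635. -140.   71.] [313, 166]
scene red_plug 0.33 [ 603. -204.   77.] [340, 187]
scene white_plug 0.89 [ 601. -203.   75.] [338, 188]
scene manifold 0.59 [ 635. -147.   70.] [316, 168]
scene manifold 0.57 [ 605. -204.    2.] [336, 219]
scene tray 0.56 [ 458. -176.    1.] [281, 271]
top green_plug 0.9 [ 564. -262.   72.] [339, 184]
top green_plug 0.72 [486. -24.  57.] [194, 228]
top red_plug 0.82 [ 633. -146.   76.] [270, 141]
top white_plug 0.79 [ 600. -202.   75.] [303, 162]
top manifold 0.73 [ 602. -201.   -1.] [300, 168]
top tray 0.74 [ 456. -176.   -1.] [284, 249]
0.6 [ 227.03347347 -582.28677979  205.448455  ] [ 9.82773592e-01  1.84813598e-01 -3.09972903e-06 -2.47783328e-05] 94.0722650337872
```

View pics/scene0.png

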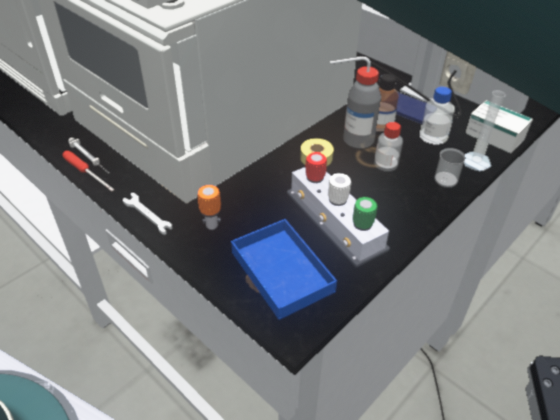

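View pics/top0.png

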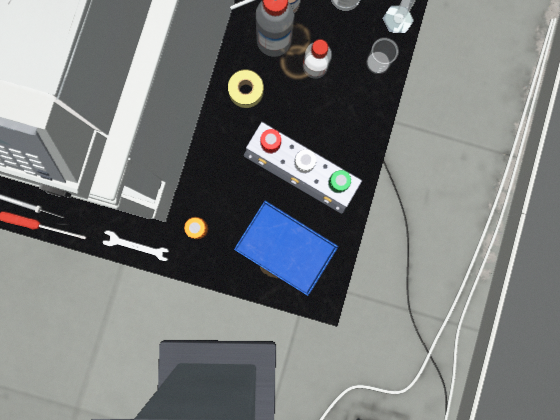

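Run:
```python
from h import *
a=cv2.imread("pics/scene0.png")[130:270,180:400]; b=cv2.imread("pics/top0.png")[110:250,180:400]
cv2.imwrite("pics/crop.png",cv2.resize(np.vstack([a,b]),None,fx=2.1,fy=2.1,interpolation=cv2.INTER_CUBIC))
for c,f in(("top",0),("scene",0)):
  im=cv2.imread(f"pics/{c}0.png"); h=cv2.cvtColor(im,cv2.COLOR_BGR2HSV)
  for n,(lo,hi) in dict(green=((45,80,40),(85,255,255)),red=((0,150,60),(6,255,255)),blue=((105,120,50),(125,255,255))).items():
    m=cv2.inRange(h,lo,hi); k,l,s,ce=cv2.connectedComponentsWithStats(m)
    for j in range(1,k):
      if s[j,4]>60:
        cn=cv2.convexHull(np.argwhere(l==j)[:,::-1].astype(np.int32)); M=cv2.moments(cn); u,v=M["m10"]/M["m00"],M["m01"]/M["m00"]
        print(c,n,s[j],round(u,1),round(v,1),ray(u,v,{"blue":14}.get(n,78),c).round(1))
```

```text
top green [329 170  22  22 284] 339.7 180.6 [ 569.1 -262.8   78. ]
top red [262   0  26  16 306] 275.0 6.3 [ 862.6 -149.4   78. ]
top red [312  39  16  19 245] 319.5 48.0 [ 792.8 -225.7   78. ]
top red [261 129  20  24 241] 270.6 140.3 [ 633.2 -147.3   78. ]
top red [  0 211  40  19 408] 19.1 220.1 [491.4 254.6  78. ]
top blue [ 234  200  105   96 5215] 285.9 247.6 [ 457.7 -178.8   14. ]
scene green [354 196  24  33 512] 364.8 211.5 [ 569.1 -262.1   78. ]
scene red [357  67  21  17 262] 367.0 74.7 [ 955.  -109.6   78. ]
scene red [385 122  16  15 183] 392.4 129.1 [ 796.7 -223.9   78. ]
scene red [ 63 151  25  20 230] 74.7 160.2 [443.3 214.4  78. ]
scene red [306 152  21  16 141] 316.1 159.6 [ 647.  -140.7   78. ]
scene blue [434  87  18  16 233] 442.6 94.3 [1067.8 -253.    14. ]
scene blue [ 230  218  108  102 6301] 282.9 267.9 [ 455.7 -181.    14. ]
```

View pics/crop.png

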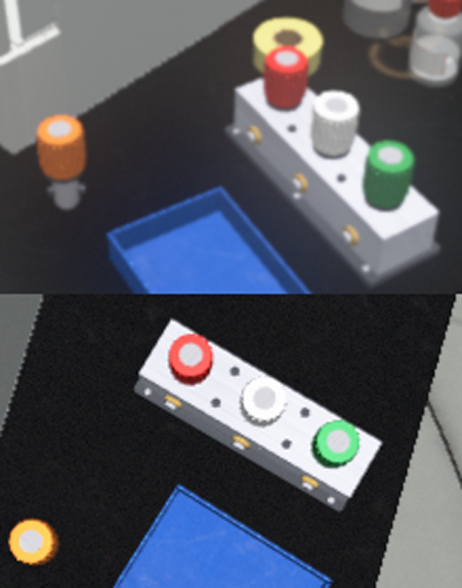

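Candidates: the green plug in the manifold at scene (365,209) / top (340,181), and an orange loose look-alike at scene (207,198) / top (194,228). The crop shows the green collar in the end port of the block, and two cameras agree on (569,-262), so that is the one. It is 132 mm from red, as it should be.

Request:
jog_arm([
  {"hand": 1, "offset": [0.034, 0.032, 0], "turn": [0, 0, 0.1]},
  {"hand": 1, "offset": [0.068, 0.064, 0], "turn": [0, 0, 0.2]},
  {"hand": 1, "offset": [0.103, 0.096, 0], "turn": [0, 0, 0.3]},
  {"hand": 1, "offset": [0.137, 0.128, 0], "turn": [0, 0, 0.4]},
  {"hand": 1, "offset": [0.171, 0.16, 0], "turn": [0, 0, 0.5]},
  {"hand": 1, "offset": [0.205, 0.192, 0], "turn": [0, 0, 0.6]},
  {"hand": 1, "offset": [0.239, 0.224, 0], "turn": [0, 0, 0.693]},
  {"hand": 1, "offset": [0.274, 0.256, 0], "turn": [0, 0, 0.693]},
  {"hand": 1, "offset": [0.308, 0.288, 0], "turn": [0, 0, 0.693]},
  {"hand": 1, "offset": [0.342, 0.32, 0], "turn": [0, 0, 0.693]},
  {"hand": 1, "offset": [0.342, 0.32, 0], "turn": [0, 0, 0.693]},
  {"hand": 1, "offset": [0.342, 0.32, 0], "turn": [0, 0, 0.693]},
  {"hand": 1, "offset": [0.342, 0.32, -0.03], "turn": [0, 0, 0.693]},
  {"hand": 1, "offset": [0.342, 0.32, -0.055], "turn": [0, 0, 0.693]},
  {"hand": 1, "offset": [0.342, 0.32, -0.055], "turn": [0, 0, 0.693]},
  {"hand": 1, "offset": [0.342, 0.32, -0.055], "turn": [0, 0, 0.693]},
], newtons=30)

```text
clock: 2.2
tool_pos: [568.6, -263.3, 151.1]
ee_rot: [0.862, 0.507, -0.0, 0.0]
ft_force: [0.3, -0.0, 0.8]
width: 93.7
grip_force: 0.0
```

Request:
jog_arm([
  {"hand": 1, "offset": [0, 0, -0.025], "turn": [0, 0, 0]},
  {"hand": 1, "offset": [0, 0, -0.05], "turn": [0, 0, 0]},
  {"hand": 1, "offset": [0, 0, -0.07], "turn": [0, 0, 0]},
  {"hand": 1, "offset": [0, 0, -0.08], "turn": [0, 0, 0]},
  {"hand": 1, "offset": [0, 0, -0.088], "turn": [0, 0, 0]},
  {"hand": 1, "offset": [0, 0, -0.088], "turn": [0, 0, 0]},
  {"hand": 1, "offset": [0, 0, -0.088], "turn": [0, 0, 0]},
])

```text
clock: 2.9
tool_pos: [569.6, -262.6, 63.5]
ee_rot: [0.862, 0.508, 0.0, 0.0]
ft_force: [-0.1, 0.7, -0.1]
width: 94.2
grip_force: 0.0
```

Run:
```python
from h import *
s=bot.state();print(s["clock"],s["tool_pos"],s["ft_force"])
a=bot.read_camera("scene")[:,:,::-1]; b=bot.read_camera("top")[:,:,::-1]
cv2.imwrite("pics/c2.png",cv2.resize(np.hstack([a[110:270,270:430],b[100:260,260:420]]),None,fx=2.4,fy=2.4,interpolation=cv2.INTER_CUBIC))
```

```text
2.9 [ 569.55671342 -262.57627498   63.47199768] [-0.08920055  0.72376906 -0.11717273]
```

View pics/c2.png

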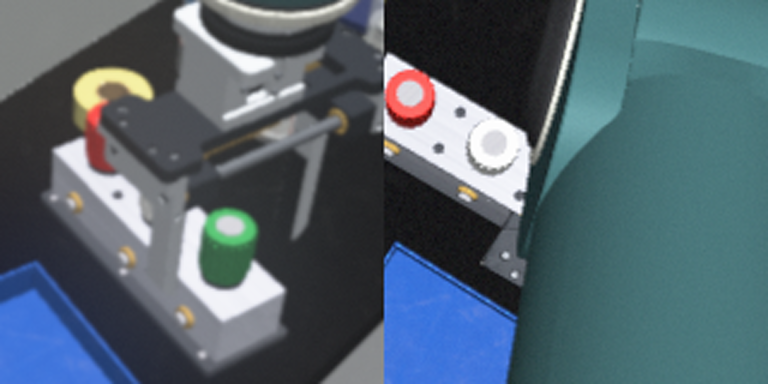

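The fingers straddle the green collar: in the crop the tips are at (165,280) and (300,235), with the collar at (228,260) midway. Red and white are clear. Closing.

Request:
jog_arm([
  {"hand": -1, "offset": [0, 0, 0], "turn": [0, 0, 0]},
  {"hand": -1, "offset": [0, 0, 0], "turn": [0, 0, 0]},
  {"hand": -1, "offset": [0, 0, 0], "turn": [0, 0, 0]},
  {"hand": -1, "offset": [0, 0, 0], "turn": [0, 0, 0]},
  {"hand": -1, "offset": [0, 0, 0], "turn": [0, 0, 0]},
  {"hand": -1, "offset": [0, 0, 0], "turn": [0, 0, 0]},
  {"hand": -1, "offset": [0, 0, 0], "turn": [0, 0, 0]},
  {"hand": -1, "offset": [0, 0, 0], "turn": [0, 0, 0]},
  {"hand": -1, "offset": [0, 0, 0], "turn": [0, 0, 0]},
  {"hand": -1, "offset": [0, 0, 0], "turn": [0, 0, 0]},
], newtons=40)

```text
clock: 4.0
tool_pos: [569.0, -262.2, 62.4]
ee_rot: [0.862, 0.508, -0.0, -0.0]
ft_force: [-0.1, 0.0, -0.0]
width: 33.2
grip_force: 40.0
```

Gripped at 33 mm, which is right for the collar. Pull the collar up slowly.

Request:
jog_arm([
  {"hand": -1, "offset": [0, 0, 0.002], "turn": [0, 0, 0]},
  {"hand": -1, "offset": [0, 0, 0.004], "turn": [0, 0, 0]},
  {"hand": -1, "offset": [0, 0, 0.006], "turn": [0, 0, 0]},
  {"hand": -1, "offset": [0, 0, 0.008], "turn": [0, 0, 0]},
  {"hand": -1, "offset": [0, 0, 0.008], "turn": [0, 0, 0]},
  {"hand": -1, "offset": [0, 0, 0.008], "turn": [0, 0, 0]},
])

```text
clock: 4.6
tool_pos: [569.1, -262.2, 70.8]
ee_rot: [0.862, 0.508, -0.0, -0.0]
ft_force: [-3.8, 1.0, 2.3]
width: 33.2
grip_force: 40.0
```

Request:
jog_arm([
  {"hand": -1, "offset": [0, 0, 0.002], "turn": [0, 0, 0]},
  {"hand": -1, "offset": [0, 0, 0.004], "turn": [0, 0, 0]},
  {"hand": -1, "offset": [0, 0, 0.006], "turn": [0, 0, 0]},
  {"hand": -1, "offset": [0, 0, 0.01], "turn": [0, 0, 0]},
  {"hand": -1, "offset": [0, 0, 0.015], "turn": [0, 0, 0]},
  {"hand": -1, "offset": [0, 0, 0.015], "turn": [0, 0, 0]},
])

```text
clock: 5.2
tool_pos: [569.3, -262.4, 86.3]
ee_rot: [0.862, 0.508, 0.0, 0.0]
ft_force: [-3.1, 0.5, -0.3]
width: 33.8
grip_force: 40.0
```

Run:
```python
from h import *
a=bot.read_camera("scene")[:,:,::-1]
cv2.imwrite("pics/c3.png",cv2.resize(a[110:270,270:430],None,fx=3.5,fy=3.5,interpolation=cv2.INTER_CUBIC))
```

```text
(no output)
```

View pics/c3.png

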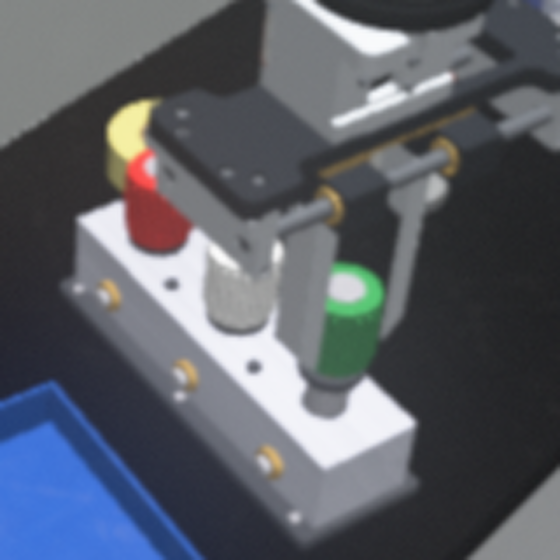

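The collar is held at crop (350,310) and the plug is rising out of its port, with the nose visible at (325,395). Red and white stay seated. Draw it out and carry it over the tray.

Request:
jog_arm([
  {"hand": -1, "offset": [0, 0, 0.01], "turn": [0, 0, 0]},
  {"hand": -1, "offset": [0, 0, 0.02], "turn": [0, 0, 0]},
  {"hand": -1, "offset": [0, 0, 0.03], "turn": [0, 0, 0]},
  {"hand": -1, "offset": [0, 0, 0.045], "turn": [0, 0, 0]},
  {"hand": -1, "offset": [0, 0, 0.06], "turn": [0, 0, 0]},
  {"hand": -1, "offset": [0, 0, 0.07], "turn": [0, 0, 0]},
  {"hand": -1, "offset": [0, 0, 0.07], "turn": [0, 0, 0]},
  {"hand": -1, "offset": [-0.015, 0.011, 0.07], "turn": [0, 0, 0]},
  {"hand": -1, "offset": [-0.035, 0.026, 0.07], "turn": [0, 0, 0]},
  {"hand": -1, "offset": [-0.055, 0.041, 0.07], "turn": [0, 0, 0]},
  {"hand": -1, "offset": [-0.075, 0.056, 0.07], "turn": [0, 0, 0]},
  {"hand": -1, "offset": [-0.095, 0.071, 0.07], "turn": [0, 0, 0]},
  {"hand": -1, "offset": [-0.107, 0.08, 0.07], "turn": [0, 0, 0]},
  {"hand": -1, "offset": [-0.112, 0.084, 0.07], "turn": [0, 0, 0]},
  {"hand": -1, "offset": [-0.112, 0.084, 0.07], "turn": [0, 0, 0]},
  {"hand": -1, "offset": [-0.112, 0.084, 0.05], "turn": [0, 0, 0]},
  {"hand": -1, "offset": [-0.112, 0.084, 0.03], "turn": [0, 0, 0]},
  {"hand": -1, "offset": [-0.112, 0.084, 0.01], "turn": [0, 0, 0]},
  {"hand": -1, "offset": [-0.112, 0.084, -0.01], "turn": [0, 0, 0]},
  {"hand": -1, "offset": [-0.112, 0.084, -0.01], "turn": [0, 0, 0]},
])

```text
clock: 7.25
tool_pos: [456.3, -178.2, 73.2]
ee_rot: [0.862, 0.507, -0.001, -0.002]
ft_force: [-0.1, -0.1, -0.7]
width: 33.4
grip_force: 40.0
```

Run:
```python
from h import *
a=bot.read_camera("scene")[:,:,::-1]
cv2.imwrite("pics/c4.png",cv2.resize(a[130:320,220:410],None,fx=3,fy=3,interpolation=cv2.INTER_CUBIC))
s=bot.state();print(s["tool_pos"],s["ft_force"],s["width"])
for d in bot.mark_of("green_plug","scene")[:2]: print(d["conf"],world(d["at"],"scene").round(1))
```

```text
[ 456.99720191 -178.35412683   74.67912737] [ 0.8346888   0.50292772 -0.3536515 ] 33.19159936549596
0.86 [488.2 -23.4  63.3]
```

View pics/c4.png

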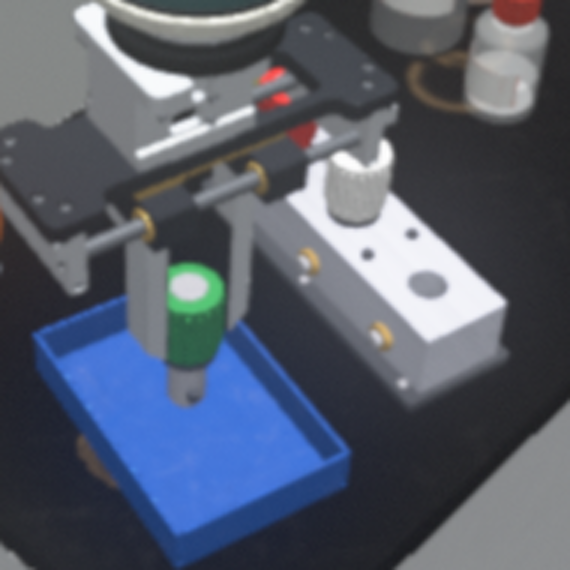

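The plug hangs in the grip over the tray's middle, collar at crop (192,320), port empty at (428,285). Lower it to the floor.

Request:
jog_arm([
  {"hand": -1, "offset": [0, 0, -0.008], "turn": [0, 0, 0]},
  {"hand": -1, "offset": [0, 0, -0.014], "turn": [0, 0, 0]},
  {"hand": -1, "offset": [0, 0, -0.018], "turn": [0, 0, 0]},
  {"hand": -1, "offset": [0, 0, -0.021], "turn": [0, 0, 0]},
  {"hand": -1, "offset": [0, 0, -0.021], "turn": [0, 0, 0]},
  {"hand": -1, "offset": [0, 0, -0.021], "turn": [0, 0, 0]},
])

```text
clock: 7.95
tool_pos: [457.1, -178.3, 54.5]
ee_rot: [0.862, 0.508, -0.0, 0.0]
ft_force: [-0.4, 0.3, -0.9]
width: 33.5
grip_force: 40.0
```

Request:
jog_arm([
  {"hand": -1, "offset": [0, 0, -0.001], "turn": [0, 0, 0]},
  {"hand": -1, "offset": [0, 0, -0.002], "turn": [0, 0, 0]},
  {"hand": -1, "offset": [0, 0, -0.003], "turn": [0, 0, 0]},
  {"hand": -1, "offset": [0, 0, -0.003], "turn": [0, 0, 0]},
  {"hand": -1, "offset": [0, 0, -0.003], "turn": [0, 0, 0]},
])

```text
clock: 8.45
tool_pos: [457.1, -178.3, 51.4]
ee_rot: [0.862, 0.508, -0.0, -0.0]
ft_force: [0.9, -0.7, -1.4]
width: 33.5
grip_force: 40.0
```

Request:
jog_arm([
  {"hand": -1, "offset": [0, 0, -0.001], "turn": [0, 0, 0]},
  {"hand": -1, "offset": [0, 0, -0.0015], "turn": [0, 0, 0]},
  {"hand": -1, "offset": [0, 0, -0.0015], "turn": [0, 0, 0]},
])

```text
clock: 8.75
tool_pos: [457.7, -178.4, 51.0]
ee_rot: [0.862, 0.508, 0.0, 0.001]
ft_force: [-5.8, 0.9, 24.8]
width: 33.6
grip_force: 40.0
```

Floor contact. Back off slightly and release.

Request:
jog_arm([
  {"hand": -1, "offset": [0, 0, 0.0007], "turn": [0, 0, 0]},
  {"hand": -1, "offset": [0, 0, 0.0007], "turn": [0, 0, 0]},
  {"hand": -0.2, "offset": [0, 0, 0.0007], "turn": [0, 0, 0]},
  {"hand": -0.1, "offset": [0, 0, 0.0007], "turn": [0, 0, 0]},
  {"hand": 0.1, "offset": [0, 0, 0.0007], "turn": [0, 0, 0]},
  {"hand": 0.4, "offset": [0, 0, 0.0007], "turn": [0, 0, 0]},
  {"hand": 0.6, "offset": [0, 0, 0.0007], "turn": [0, 0, 0]},
  {"hand": 0.6, "offset": [0, 0, 0.0007], "turn": [0, 0, 0]},
  {"hand": 0.6, "offset": [0, 0, 0.0007], "turn": [0, 0, 0]},
  {"hand": 0.6, "offset": [0, 0, 0.01], "turn": [0, 0, 0]},
  {"hand": 0.6, "offset": [0, 0, 0.04], "turn": [0, 0, 0]},
  {"hand": 0.6, "offset": [0, 0, 0.08], "turn": [0, 0, 0]},
  {"hand": 0.6, "offset": [0, 0, 0.12], "turn": [0, 0, 0]},
  {"hand": 0.6, "offset": [0, 0, 0.15], "turn": [0, 0, 0]},
  {"hand": 0.6, "offset": [0, 0, 0.15], "turn": [0, 0, 0]},
  {"hand": 0.6, "offset": [0, 0, 0.15], "turn": [0, 0, 0]},
])

```text
clock: 10.35
tool_pos: [457.1, -178.4, 200.7]
ee_rot: [0.862, 0.508, 0.0, 0.001]
ft_force: [-0.6, 0.8, -0.9]
width: 75.2
grip_force: 0.0
```

Run:
```python
from h import *
a=bot.read_camera("scene")[:,:,::-1]
cv2.imwrite("pics/c5.png",cv2.resize(a[130:320,220:410],None,fx=3,fy=3,interpolation=cv2.INTER_CUBIC))
for q in ("green_plug","red_plug","white_plug"):
  for d in bot.mark_of(q,"scene")[:2]: print(q,d["conf"],world(d["at"],"scene").round(1))
print(bot.state()["clock"],bot.state()["tool_pos"])
```

```text
green_plug 0.83 [489.7 -23.6  61.5]
green_plug 0.78 [ 461.  -178.2   66.4]
red_plug 0.75 [ 631.7 -147.    73.6]
white_plug 0.95 [ 604.4 -203.7   74.5]
10.55 [ 456.5761555  -178.05074669  199.07074749]
```

View pics/c5.png

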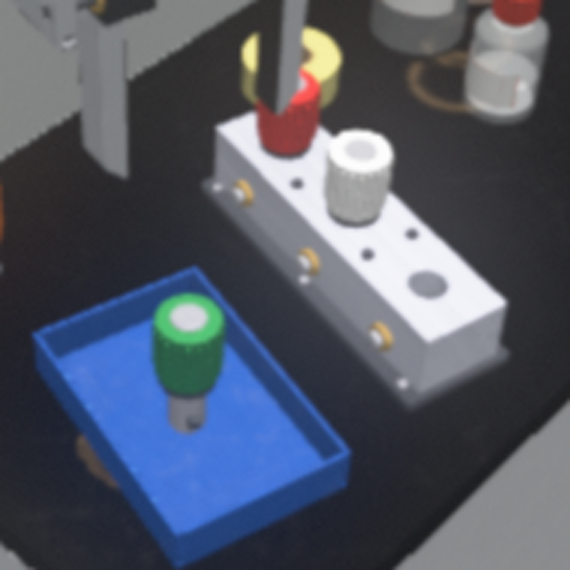

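The green plug stands in the middle of the tray, collar at crop (188,345), nose on the floor at (187,415). Red and white are seated and the gripper is clear.

```bash
python3 -c "
from plant import bot
print(bot.job_done())"
```

```text
the job is handed in; nothing more can be done
None
```

The green plug is unlocked, out of its port and standing in the middle of the blue tray; the red and white plugs are still in their ports, and the job is handed in at about 10.6 s on the clock, though the hand-in call gave no verdict.

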